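# Load the hand die press

## Task

Load the hand die press for the next cut: lay the steel cutting die, bridge side up, centred and square on the card blank of the cutting board, with its long side along the feed direction. Then feed the board by its handle under the platen until it snaps into the catch and its rear edge bears on the back gauge. Feel your way home and never ram or force it, do not let the die shift on the card or touch the press, and leave the other things on the bench alone.

Things in the scene. Friction and masses are not known exactly. Their poses are not given: they have to be found in the camera images.
- press: Hand die press fixed to the bench; no part of it is moved by hand. Origin on the bench under the platen's centre; x = feed direction, y across, z up. Grey bed plate, x -300 to +140 mm, y +-120, flat steel top at z 25. Columns 26 mm thick at y +-107, crossbeam 90 (x) by 256 (y) mm from z 150 to 190, above it an operating lever that leans to +x, up to z 355 mm.
- platen (a point): Centre of the underside of the press's steel platen, z 80 mm over the bench. Platen 150 (x) by 168 (y) by 18 mm. The die lying on the card passes under it with 5 mm of headroom; a gripper does not.
- guides: The two fixed guide rails on the bed. Origin midway between their front ends on the bed top, x -61 mm of the press, same axes. Rails 18 mm high run on to x +61 of the press, inner faces at y +-76.5 mm (the board has 1.5 mm play each side). In front of them a lead-in mouth flares by 15 degrees, from x -61 to -102, to y +-87 mm.
- back_gauge: Two fixed dark ears of the back gauge behind the platen; origin on the bed top at x 85 mm of the press, same axes. The steel stop bar clamped between them is set anew for each job and IS NOT MEASURED: its front face stands anywhere from x 61 to 89 mm of the press, so the board comes home with its origin anywhere from x -14 to +14 mm of the press. The bar does not give.
- catch_mid (a point): Point on the bed top at x 91 mm of the press, mid-way in the setting range (+-14 mm, not measured) of the catch: two sprung rollers on the stop bar. The strike meets them about 14 mm before home; the push rises by 5 to 8 N on top of the sliding friction; about 5 mm before home it snaps through and the rollers draw the board onto the stop with several N and keep it there.
- board: White plastic cutting board 240 (x) by 150 (y) by 15 mm, loose, 0.5 to 0.8 kg, lying nearly square on the press bed before the guides; slides with 1 to 3 N. Origin on its underside below the card's centre; x points to the platen. Front edge x -165, rear edge x +75; on the rear edge a steel spearhead strike 13 mm wide, to x +110 mm.
- card_top (a point): Centre of the top face of the brown card blank, 130 (x) by 95 (y) by 3 mm, fixed on the board: 18 mm above the board's underside, axes as the board.
- handle (a point): Centre of the board's handle bar, at board x -150, y 0, 45 mm above the board's underside. Steel bar 10 (x) by 100 (y) by 10 mm on two posts 12 mm thick at y +-44; 25 mm clear between the bar and the board's top.
- die: Steel cutting die, loose on the bench, 0.32 kg: a rectangular band 96 (x) by 64 (y) by 32 mm high, wall 4 mm, open above and below, with one bridge bar across its back. Origin at the centre of its underside, x along its long side.
- bridge (a point): Centre of the die's bridge bar, 27 mm above the die's underside. Bar 10 (x) by 56 (y) by 10 mm; inside the band 39 mm are free on either x side of it, so open the fingers no more than about 50 mm to go in there.
- spool: Bystander: black thread spool, 60 mm across its foot, 72 mm high, origin at the centre of its underside.
- glue_jar: Bystander: amber glass glue jar with a metal lid, 76 mm across, 95 mm high, origin at the centre of its underside.
- weight: Bystander: round steel weight, 72 mm across, 24 mm high, origin at the centre of its underside.
Things that resemble listed ones, but are neither listed nor needed, are in the scene too. Several things look just like the die: the one meant starts farthest to the robot's right.

How it is judged (in metres and radians):
On the way, in this order (a step that is already met when the one before it is completed fails the run):
1. the die lies flat, centred and square on the card, let go, while the board is still in front of the platen (x of die in the frame of board between -0.012 and 0.012 m and y of die in the frame of board between -0.01 and 0.01 m and z of die in the frame of board between 0.0155 and 0.0205 m and angle between the x axis of die and the x axis of board, either way round below 0.14 rad and angle between die's own z axis and vertical below 0.05 rad and contact force between the fingers and die below 0.2 N and x of board in the frame of press below -0.13 m), for 0.3 s.
2. the board is caught and bears on the back gauge (contact force between board_slab and back_gauge above 0.7 N and x of board in the frame of press above -0.02 m), for 0.2 s.
At the end, for the whole second after the job is handed in: The board is snapped into the catch with its rear edge bearing on the back gauge (at least 0.7 N); the die lies flat on the card, within 12 mm along and 10 mm across of the card's centre and within 0.14 rad of square; both at rest and released (all of step 2 and x of die in the frame of board between -0.012 and 0.012 m and y of die in the frame of board between -0.01 and 0.01 m and z of die in the frame of board between 0.0155 and 0.0205 m and angle between the x axis of die and the x axis of board, either way round below 0.14 rad and angle between die's own z axis and vertical below 0.05 rad and contact force between the fingers and die below 0.2 N and contact force between the fingers and board below 0.2 N and linear speed of each of board, die below 0.01 m/s); the robot touches nothing.
It fails at once if the board is rammed into the back gauge (more than 40 N) (contact force between board_slab and back_gauge above 40 N).
It fails at once if the board is forced against the guide rails (more than 40 N) (contact force between board and guides above 40 N).
It fails at once if the die hits or rubs the press (more than 3 N) (contact force between die and press above 3 N).
It fails at once if the die is dropped or pressed hard on the board (more than 80 N) (contact force between die and board above 80 N).
It fails at once if a bystander is moved more than 15 mm (distance of any of spool, glue_jar, weight from where it was at the start of the episode above 0.015 m).
It also fails if it takes over 64 s, if anything falls off the work surface, if the arm or the gripper's body presses on something with over 40 N, if the wrist force passes 120 N, or if a joint passes its speed limit or range.

## Robot

A 6-joint arm with a two-finger parallel gripper is mounted at the origin on the work surface. World frame = base frame: x ahead of the robot, y to its left, z up, the work surface at z = 0. Lengths are in mm, angles in degrees, forces in N, time in s.
With the tool pointing down it reaches from about 350 to 850 mm from the base axis. Payload 8.1 kg.
Tool frame: the origin (TCP) lies at the centre of the arm's flange, where the gripper is bolted on; the fingertips stand 173 mm ahead of it and the grasp point (between the pads) lies 155 mm ahead of it; z points along the fingers, y is the line along which they close (so a half turn about z gives the same grasp; the last joint's range is limited). The gripper opens to 85 mm and grips with 20 to 120 N. Pads are 22 mm wide; open, the fingers measure 114 mm over their backs; the gripper's body (76 mm by 85 mm) begins 54 mm behind the grasp point. The pads swing forward as they close: fully open they stand 13 mm farther back than shut.
Start: joints at [62.2, 7.471, 85.268, -0, 87.261, -4.893], TCP at [233.521, 552.698, 404.692] pointing down, gripper open.
Joint ranges: [-169.43, 169.43], [-51.17, 129.36], [1.28, 143.12], [-76.62, 256.62], [0, 156.53], [-152.29, 152.29]. Speed limits (degrees/s): [136.94, 136.94, 159.86, 180, 180, 180].

## Interface

Orientations are given as [roll, pitch, yaw] about the fixed x, y, z axes, in that order (R = Rz(yaw) Ry(pitch) Rx(roll)).
In Python, from bench import * gives the robot as it stands.
- The arm moves only by the shell command python3 -m jog 'ROWS' [FORCE]. ROWS is text: rows parted by semicolons, each of 7 numbers parted by spaces: the shift along the tool's x, y, z scaled (see below), then the turn, a rotation vector about the tool's x, y, z scaled (see below), then the closure, from -1 (fully open) to 1 (shut). In form: tx ty tz wx wy wz hand; .... A call has 1 to 5 rows; each row shifts and turns the commanded pose from where the row before left it, along the tool's axes as they then stand; what a row does not reach is not made up. The controller multiplies each number of a shift by 0.1 m and each number of a turn by 60 degrees. A row lasts 1/8 s, in which the tool goes at most 62.5 mm and 10.7 degrees, less where a joint would pass 70% of its speed; a pose out of reach is approached as far as the arm can. A call with a number of a shift or a turn outside -1 to 1 is refused whole. A call with a gripper value outside its range is refused whole. The fingers move at their own pace and stop on an object; FORCE is the grip in N (left out, the last holds). Time passes only in rows, so rows that do not move let the fingers close. It gives the time, the measured TCP pose, the force, the opening and the grip force at its end, in the units of the state.
- sense(): the state, without advancing time (a new reading comes with each control period).
- snapshot(name): name is "scene" or "top" or "wrist"; returns a dict with "img" (420x560x3 uint8, red, green, blue), "fx", "fy", "cx", "cy" (pixels), "dist" ([k1, k2, p1, p2, k3] as OpenCV has them; the pictures are not rectified), "extrinsics" (4x4, takes a point from camera to world coordinates). Camera axes: x right, y down, z forward; pixel columns grow to the right and rows downward; lengths in mm; the calibration is good to about 2 mm. A picture is of the moment at which its call begins. There is no depth.
- hand_in(): hands the job in; it is judged then, once.
The state is a dict: "time": time; "joint_pos": joint angles; "qd": joint speeds; "joint_efforts": joint torques, N m; "tool_pos": TCP position; "tcp_rot": TCP orientation; "ft_force": force on the tool from outside, world axes, zero at the start; "wrist_torque": the same for the moment, N m; "finger_gap": finger opening in mm; "grip_force": force on a finger pad.
Only numpy, scipy, OpenCV 4.12 (cv2) and the standard library are available. Lean on these libraries where they do the work, as an engineer would, in place of code of your own. Each camera call takes 0.05 s, during which the arm holds its last target. There are 200 camera calls.

## Working session

There is one attempt and no reset: what is moved stays moved. The work goes in short steps, Python scripts to look and compute and a shell command to move; the robot and the scene stay as the last step left them, time stands still between calls to the robot, and variables do not carry over. Pictures are saved under pics/ and viewed, at most 10 in all, crops included, and the job is handed in when it is done.

```bash
mkdir -p pics
cat > h.py <<'E'
from bench import *
import numpy as np, cv2
def K(s): return np.array([[s['fx'],0,s['cx']],[0,s['fy'],s['cy']],[0,0,1.]])
def ray(s,uv,z):
    uv=np.array(uv,float).reshape(-1,1,2)
    n=cv2.undistortPoints(uv,K(s),np.array(s['dist'],float)).reshape(-1,2)
    E=np.array(s['extrinsics']);d=np.c_[n,np.ones(len(n))]@E[:3,:3].T;o=E[:3,3]
    return o+d*((z-o[2])/d[:,2])[:,None]
def save(s,n): cv2.imwrite('pics/'+n+'.png',s['img'][:,:,::-1])
E
python3 - <<'E'
from h import *
for n in('scene','top'):
    s=snapshot(n);save(s,n);print(n,np.round(s['extrinsics'],3).tolist(),s['fx'])
    np.save(n+'.npy',s,allow_pickle=True)
print(sense())
E
```

```text
scene [[0.566, 0.661, -0.493, 1096.602], [0.824, -0.452, 0.341, -285.331], [0.002, -0.599, -0.801, 1039.065], [0.0, 0.0, 0.0, 1.0]] 518.9909726167193
top [[-0.027, -0.996, 0.089, 372.097], [-1.0, 0.026, -0.008, 130.573], [0.005, -0.09, -0.996, 1421.083], [0.0, 0.0, 0.0, 1.0]] 507.3302622411603
{'time': 0.1, 'joint_pos': array([ 6.21994360e+01,  7.51080544e+00,  8.53203837e+01,  4.51387170e-04,
        8.72610434e+01, -4.89367134e+00]), 'qd': array([ 0.02578873,  0.00591526, -0.19415089, -0.01237805,  0.02495915,
       -0.02632581]), 'joint_efforts': array([ 1.17812539e-03, -5.70946097e+01, -5.01947236e+01, -1.32383402e-04,
        7.92938255e-03,  3.75811953e-05]), 'tool_pos': array([233.43554633, 552.52068561, 403.77429901]), 'tcp_rot': array([-1.79908142e+02, -8.31725598e-03,  1.57093079e+02]), 'ft_force': array([ 0.18572633, -0.44935984, -0.29804739]), 'wrist_torque': array([ 0.00441276, -0.01875454, -0.00733713]), 'grip_force': 0.0, 'finger_gap': 85.30998093917131}
```

View pics/top.png

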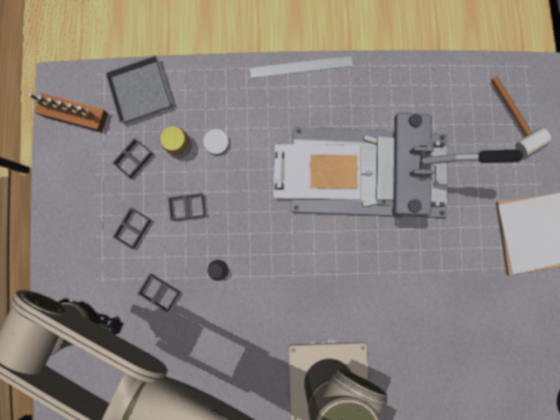

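View pics/scene.png

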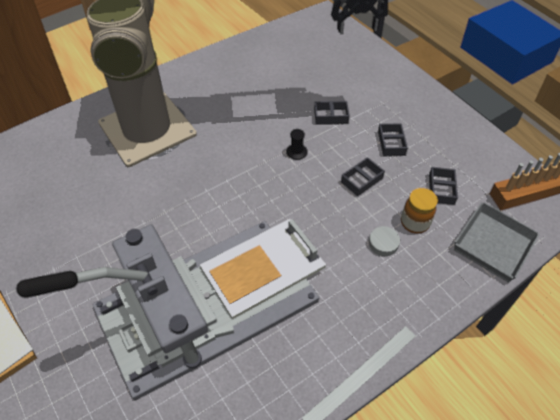

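Top view: up = world +x, left = +y. There are four die look-alikes, at px (133,158), (133,229), (187,207) and (160,292). The robot's right is −y, which is image right, so (187,207) should be the die. Card is at (334,172), handle (280,171), press crossbeam (413,163), spool (218,270), jar (174,140), weight (216,142).

Run:
```python
from h import *
T=np.load('top.npy',allow_pickle=True).item();S=np.load('scene.npy',allow_pickle=True).item()
def rect(mask,box):
    m=np.zeros_like(mask);x0,y0,x1,y1=box;m[y0:y1,x0:x1]=mask[y0:y1,x0:x1]
    c=max(cv2.findContours(m,cv2.RETR_EXTERNAL,cv2.CHAIN_APPROX_NONE)[0],key=cv2.contourArea)
    return c
def info(nm,s,c,z):
    P=ray(s,c.reshape(-1,2).astype(float),z)[:,:2].astype(np.float32)
    (cx,cy),wh,a=cv2.minAreaRect(P);print(nm,np.round([cx,cy,*wh,a],1), 'px',c.reshape(-1,2).mean(0).round())
for nm,s,cb in(('top',T,(300,140,370,200)),('scene',S,(200,235,290,310))):
    hsv=cv2.cvtColor(s['img'],cv2.COLOR_RGB2HSV)
    m=cv2.inRange(hsv,(5,90,80),(25,255,255))
    info(nm+' card',s,rect(m,cb),43)
    w=cv2.inRange(hsv,(0,0,185),(180,40,255))
    info(nm+' board',s,rect(w,(265,130,385,210) if nm=='top' else (195,215,330,310)),40)
    v=cv2.inRange(hsv,(0,0,0),(180,255,70))
    bs=[(110,135,155,182),(110,205,155,250),(165,190,210,224),(136,270,184,315)] if nm=='top' else [(310,97,355,128),(375,120,412,158),(338,155,388,198),(425,165,462,206)]
    for b in bs: info(nm+' die',s,rect(v,b),32)
g=np.hstack([cv2.resize(T['img'][150:270,100:250],None,fx=2.6,fy=2.6,interpolation=3)])
h=cv2.resize(T['img'][105:225,265:455],None,fx=2.1,fy=2.1,interpolation=3)
H=max(g.shape[0],h.shape[0]);f=lambda a:np.pad(a,((0,H-a.shape[0]),(0,0),(0,0)))
cv2.imwrite('pics/crop1.png',np.hstack([f(g),f(h)])[:,:,::-1])
```

```text
top card [582.2 -32.  124.4  88.9  88.1] px [333. 171.]
top board [590.5  13.5 233.8 155.3  87.5] px [312. 170.]
top die [615.9 504.5  10.4  89.   47.7] px [141. 165.]
top die [424.  502.6   8.1  89.4  57.3] px [141. 234.]
top die [494.9 418.6  10.9  52.8  83.5] px [171. 207.]
top die [251.5 442.1  62.8  66.7  58.5] px [168. 297.]
scene card [582.2 -29.4 128.4  92.8  87.8] px [244. 274.]
scene board [583.1  16.4 238.7 149.   87.8] px [262. 265.]
scene die [272.  450.7  95.6  87.5  56.2] px [330. 112.]
scene die [449.  523.2  69.6 118.   57.4] px [392. 140.]
scene die [506.3 370.5  72.8 111.8   5.8] px [364. 176.]
scene die [645.1 522.2  68.6 116.6  47.8] px [443. 184.]
```

View pics/crop1.png

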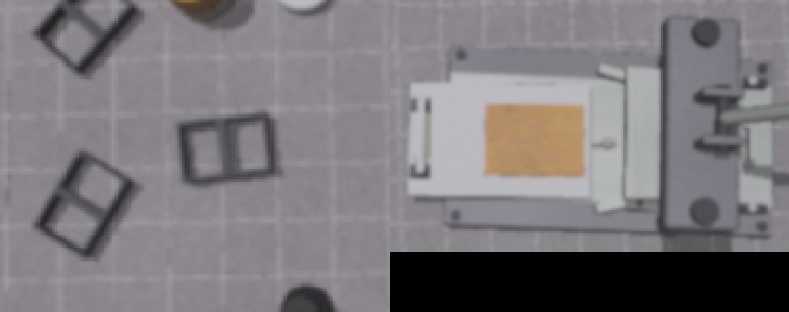

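Die confirmed: (187,207), at y≈370 mm, has the smallest y (the next one is ≈440). The bridge and both windows are visible in the crop. I'll move over it for a wrist view.

```bash
cat >> h.py <<'E'
from scipy.spatial.transform import Rotation as Ro
def plan(p,yaw):
    st=sense();R=Ro.from_euler('xyz',st['tcp_rot'],degrees=True)
    d=R.inv().apply(np.array(p)-st['tool_pos'])/100
    w=(R.inv()*Ro.from_euler('xyz',[180,0,yaw],degrees=True)).as_rotvec(degrees=True)/60
    print('t',round(st['time'],2),'pos',st['tool_pos'].round(1),'rot',st['tcp_rot'].round(2),'F',st['ft_force'].round(1),'gap',round(st['finger_gap'],1))
    print('shift',d.round(3),'turn',w.round(3))
E
python3 -m jog '-0.6 -0.12 0 0 0 0 -1; -0.6 -0.12 0 0 0 0 -1; -0.6 -0.12 0 0 0 0 0.06; -0.6 -0.12 0 0 0 -0.13 0.06; -0.6 -0.12 0 0 0 -0.145 0.06'
python3 - <<'E'
from h import *
s=snapshot('wrist');save(s,'w1');np.save('w1.npy',s,allow_pickle=True)
plan([500,375,300],173.5); E=np.array(s['extrinsics']);print(E.round(2).tolist(),s['fx'])
T=np.load('top.npy',allow_pickle=True).item()
print('bed corners',ray(T,[[293.6,126.4],[292,212.6],[447,134.5],[446,217]],25).round(0).tolist())
E
```

```text
time: 0.72
tool_pos: [492.0, 386.3, 404.4]
tcp_rot: [-180.0, -0.0, 173.9]
ft_force: [0.3, 0.5, 0.0]
finger_gap: 40.5
grip_force: 0.0
t 0.78 pos [497.6 382.2 403.9] rot [-179.85    0.18  174.28] F [ 0.1 -4.8 -1. ] gap 39.9
shift [-0.027 -0.067  1.039] turn [-0.002  0.003  0.013]
[[0.11, 0.95, 0.28, 419.62], [0.99, -0.1, -0.03, 393.94], [-0.0, 0.29, -0.96, 373.54], [0.0, 0.0, 0.0, 1.0]] 332.7556257057795
bed corners [[715.0, 73.0, 25.0], [472.0, 85.0, 25.0], [684.0, -364.0, 25.0], [448.0, -347.0, 25.0]]
```

View pics/w1.png

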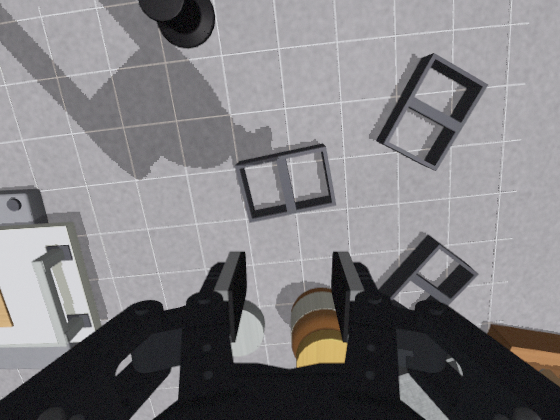

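Wrist view (right = +y, down = +x): the die is centred near px (286,183) with its bridge upright in the picture; the spool is at (175,20) and the board handle at (50,285). I'll retake it at rest, enlarged, for the corners.

```bash
python3 -m jog '0 -0.07 0.5 0 0 0.013 0.06; 0 0 0 0 0 0 0.06'
python3 - <<'E'
from h import *
s=snapshot('wrist');np.save('w2.npy',s,allow_pickle=True)
c=cv2.cvtColor(s['img'],cv2.COLOR_RGB2GRAY)
# expected die px
E=np.array(s['extrinsics']);p=cv2.projectPoints(np.array([[495.,375,32]]),Ro.from_matrix(E[:3,:3].T).as_rotvec(),-E[:3,:3].T@E[:3,3],K(s),np.array(s['dist']))[0].ravel()
u,v=p.round().astype(int);x0,y0=u-75,max(v-55,0);print(x0,y0)
cv2.imwrite('pics/w2c.png',cv2.resize(s['img'][y0:y0+115,x0:x0+155,::-1],None,fx=5,fy=5,interpolation=2))
E
```

```text
time: 1.02
tool_pos: [488.7, 379.3, 349.2]
tcp_rot: [-179.6, -0.5, 172.7]
ft_force: [-0.1, -0.9, -1.2]
finger_gap: 40.5
grip_force: 0.0
212 147
```

View pics/w2c.png

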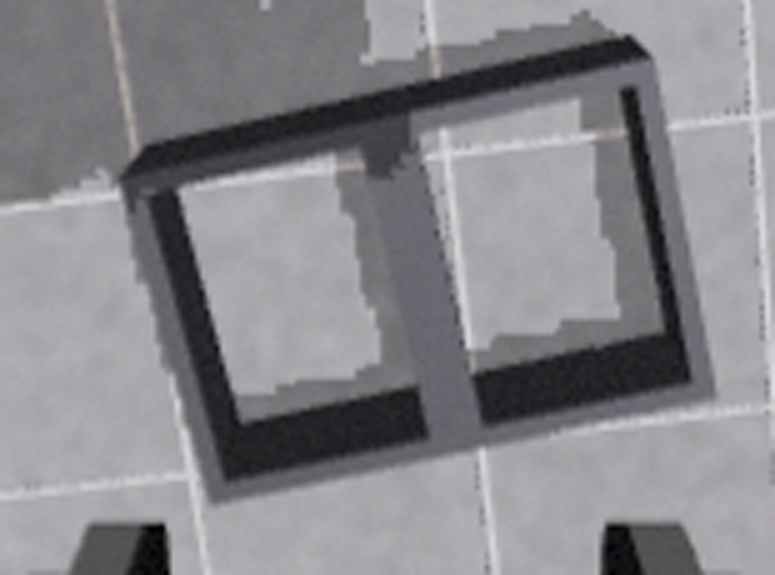

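Rim corners in the crop are (125,186), (656,60), (715,394) and (210,503), with the bridge centred near (425,285).

Run:
```python
from h import *
s=np.load('w2.npy',allow_pickle=True).item()
P=ray(s,np.array([[125,186],[656,60],[715,394],[210,503],[425,285]])/5+[212,147]-.4,32)
print(P.round(1).tolist(),'centre',P[:4].mean(0).round(1))
a=(P[1]+P[2]-P[0]-P[3])/2;b=(P[3]+P[2]-P[0]-P[1])/2
print('sizes',np.linalg.norm(a).round(1),np.linalg.norm(b).round(1),'ang',np.degrees(np.arctan2(a[1],a[0])),np.degrees(np.arctan2(b[1],b[0]))+90)
ang=np.degrees(np.arctan2(a[1],a[0])); c=P[:4].mean(0)
plan([c[0],c[1],155+27+60],ang+90)
```

```text
[[472.6, 332.7, 32.0], [462.2, 427.4, 32.0], [524.4, 433.0, 32.0], [534.1, 338.1, 32.0], [497.2, 383.0, 32.0]] centre [498.3 382.8  32. ]
sizes 95.4 62.1 ang 96.05343188591118 95.12269411699054
t 1.07 pos [489.1 380.3 352.3] rot [-179.78   -0.26  172.79] F [ 0.  -0.2  0.6] gap 40.3
shift [-0.093  0.041  1.102] turn [-0.003 -0.005 -0.221]
```

```bash
python3 -m jog '-0.09 0.04 0.5 0 0 0 0.06; 0 0 0.5 0 0 -0.1 0.06; 0 0 0.1 0 0 -0.11 0.06; 0 0 0 0 0 0 0.06; 0 0 0 0 0 0 0.06'
python3 - <<'E'
from h import *
plan([498.3,382.8,183],-174.4)
s=snapshot('wrist');save(s,'w3')
E
```

```text
time: 1.7
tool_pos: [500.0, 384.8, 247.5]
tcp_rot: [179.9, 0.2, -174.7]
ft_force: [0.7, 0.4, -0.3]
finger_gap: 40.6
grip_force: 0.0
t 1.7 pos [500.  384.8 247.5] rot [ 179.9     0.19 -174.68] F [ 0.7  0.4 -0.3] gap 40.6
shift [ 0.021 -0.02   0.645] turn [ 0.002  0.003 -0.005]
```

View pics/w3.png

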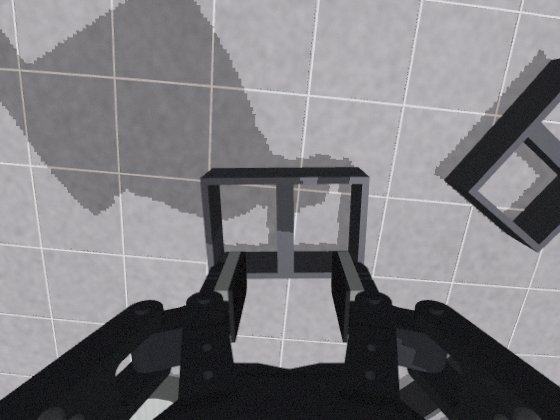

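The die is square with the fingers (rim corners (202,175), (368,178)), and the bridge at column 285 sits between pads centred at about 289. Descend and grip.

```bash
python3 -m jog '0.02 -0.02 0.3 0 0 -0.005 0.06; 0 0 0.2 0 0 0 0.06; 0 0 0.14 0 0 0 0.06; 0 0 0 0 0 0 0.06' 30; python3 -m jog '0 0 0 0 0 0 1;0 0 0 0 0 0 1;0 0 0 0 0 0 1;0 0 0 0 0 0 1'; python3 -m jog '0 0 0 0 0 0 1;0 0 -0.1 0 0 0 1;0 0 -0.3 0 0 0 1;0 0 -0.5 0 0 0 1;0 0 0 0 0 0 1' 40
```

```text
time: 2.25
tool_pos: [497.1, 381.3, 179.4]
tcp_rot: [-179.9, -0.1, -174.3]
ft_force: [0.6, -0.4, 0.1]
finger_gap: 40.0
grip_force: 0.0
time: 2.75
tool_pos: [498.1, 381.9, 181.9]
tcp_rot: [179.9, 0.1, -174.3]
ft_force: [-0.3, -0.6, 5.2]
finger_gap: 9.6
grip_force: 30.7
time: 3.38
tool_pos: [499.1, 382.6, 276.3]
tcp_rot: [179.8, 0.4, -174.3]
ft_force: [0.1, 0.2, -2.4]
finger_gap: 9.1
grip_force: 39.3
```

Die held (gap 9 mm). Carry it to beside the card for one wrist measurement.

```bash
python3 -m jog '0 -0.3 -0.4 0 0 0 1; 0 -0.6 -0.14 0 0 0 1; -0.1 -0.6 0 0 0 0 1; -0.2 -0.55 0 0 0 0 1; -0.2 -0.55 0 0 0 0 1'; python3 -m jog '-0.2 -0.55 0 0 0 0 1; -0.2 -0.55 0 0 0 0 1; -0.19 -0.55 0 0 0 0.06 1; 0 0 0 0 0 0.068 1; 0 0 0 0 0 0 1'
python3 - <<'E'
from h import *
s=snapshot('wrist');save(s,'w4');np.save('w4.npy',s,allow_pickle=True)
plan([582,-31,300],178)
hsv=cv2.cvtColor(s['img'],cv2.COLOR_RGB2HSV);m=cv2.inRange(hsv,(5,90,60),(25,255,255))
c=max(cv2.findContours(m,0,1)[0],key=cv2.contourArea)
P=ray(s,c.reshape(-1,2).astype(float),43)[:,:2].astype(np.float32);print(cv2.minAreaRect(P),cv2.boundingRect(c))
E
```

```text
time: 4.0
tool_pos: [572.9, 126.0, 323.3]
tcp_rot: [180.0, -0.1, -174.3]
ft_force: [0.4, 0.4, -2.7]
finger_gap: 9.4
grip_force: 39.6
time: 4.62
tool_pos: [647.8, -31.2, 322.7]
tcp_rot: [180.0, -0.2, 178.0]
ft_force: [-0.0, -0.1, -3.1]
finger_gap: 9.0
grip_force: 39.8
t 4.67 pos [647.8 -30.4 323.1] rot [ 1.7997e+02 -1.6000e-01  1.7811e+02] F [ 0.4 -0.2 -3.3] gap 9.3
shift [ 0.656 -0.028  0.233] turn [ 0.    -0.003  0.002]
((582.5165405273438, -28.01911163330078), (129.26773071289062, 93.8896255493164), 87.72953033447266) (198, 49, 186, 134)
```

View pics/w4.png

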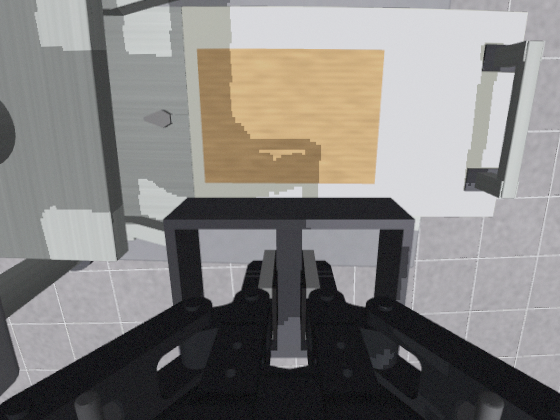

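Wrist view shows the whole card, px (198..384, 49..183). It measures 129.3×93.9 mm with its centre at (582.5, −28) and angle 87.7°, agreeing with the scene camera (582.2, −29.4). Place the die.

```bash
python3 -m jog '0.35 0 0 0 0 0 1; 0.3 0 0.2 0 0 0 1; 0 0 0.3 0 0 0 1; 0 0 0.3 0 0 0.003 1; 0 0 0 0 0 0 1'; python3 -m jog '0 0 0 0 0 0 1; 0 0 0 0 0 0 1';python3 - <<'E'
from h import *
plan([582.5,-28.3,225],177.75)
E
```

```text
time: 5.3
tool_pos: [581.3, -27.0, 241.4]
tcp_rot: [180.0, -0.4, 178.0]
ft_force: [-0.3, 0.9, -3.5]
finger_gap: 9.3
grip_force: 39.8
time: 5.55
tool_pos: [584.2, -28.1, 246.6]
tcp_rot: [-180.0, 0.2, 177.9]
ft_force: [0.0, 0.2, -3.1]
finger_gap: 8.9
grip_force: 39.8
t 5.55 pos [584.2 -28.1 246.6] rot [-1.7998e+02  1.7000e-01  1.7790e+02] F [ 0.   0.2 -3.1] gap 8.9
shift [ 0.018 -0.003  0.216] turn [-0.     0.003  0.002]
```

```bash
python3 -m jog '0.01 0 0.1 0 0 0.002 1; 0 0 0.08 0 0 0 1; 0 0 0 0 0 0 1;0 0 0.01 0 0 0 1; 0 0 0 0 0 0 1'; python3 -m jog '0 0 0.01 0 0 0 1; 0 0 0 0 0 0 1'; python3 -m jog '0 0 0.01 0 0 0 1; 0 0 0 0 0 0 1'
```

```text
time: 6.18
tool_pos: [582.3, -28.2, 225.6]
tcp_rot: [-180.0, -0.0, 177.7]
ft_force: [-0.4, 0.7, -3.5]
finger_gap: 9.0
grip_force: 39.9
time: 6.42
tool_pos: [582.5, -28.3, 225.0]
tcp_rot: [-180.0, 0.0, 177.7]
ft_force: [-0.7, 0.7, -1.5]
finger_gap: 9.5
grip_force: 40.1
time: 6.68
tool_pos: [582.8, -28.2, 224.9]
tcp_rot: [-180.0, 0.1, 177.7]
ft_force: [-4.0, -0.0, 5.3]
finger_gap: 9.4
grip_force: 41.0
```

Contact felt. Release and rise slightly, then retreat to look.

```bash
python3 -m jog '0 0 0 0 0 0 0.6; 0 0 0 0 0 0 0.06; 0 0 0 0 0 0 0.06; 0 0 -0.1 0 0 0 0.06; 0 0 -0.3 0 0 0 0.06'; python3 -m jog '-0.2 0 -0.4 0 0 0 0.06; -0.5 0 -0.3 0 0 0 0.06; -0.1 0 0 0 0 0 0.06; 0 0 0 0 0 0 0.06; 0 0 0 0 0 0 0.06'
python3 - <<'E'
from h import *
s=snapshot('wrist');save(s,'w5');np.save('w5.npy',s,allow_pickle=True)
plan([582,-31,300],178)
E
```

```text
time: 7.3
tool_pos: [581.5, -28.1, 262.7]
tcp_rot: [180.0, -0.2, 177.7]
ft_force: [0.8, 0.1, 0.5]
finger_gap: 40.0
grip_force: 0.0
time: 7.92
tool_pos: [661.1, -31.3, 331.9]
tcp_rot: [180.0, -0.2, 177.7]
ft_force: [-0.5, 0.3, -0.0]
finger_gap: 40.2
grip_force: 0.0
t 7.97 pos [661.1 -31.3 332. ] rot [179.99  -0.18 177.73] F [-0.8  0.9 -0.3] gap 40.0
shift [ 0.789 -0.029  0.323] turn [ 0.    -0.003 -0.004]
```

View pics/w5.png

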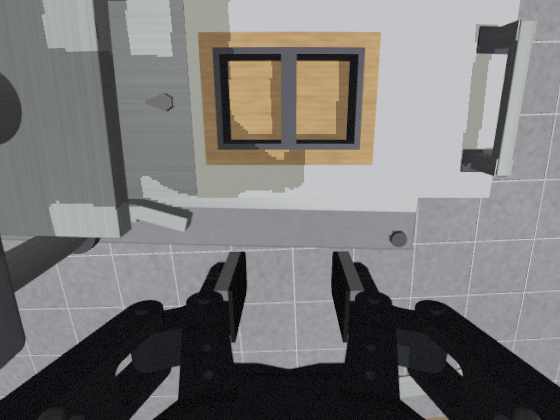

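The die lies centred and square on the card: rim (213,48)–(364,48)–(360,150)–(219,150) inside card (198,32)–(381,32)–(373,164)–(205,165). Next, one higher look to get the press axis against the board and the handle.

```bash
python3 -m jog '0 -0.15 -0.55 0 0 0 0.06; 0 -0.15 -0.55 0 0 0 0.06; 0 0 -0.5 0 0 0 0.06; 0 0 0 0 0 0 0.06; 0 0 0 0 0 0 0.06'
python3 - <<'E'
from h import *
w=np.load('w5.npy',allow_pickle=True).item()
def ctr(s,px,z,n):
    P=ray(s,px,z)[:,:2];a=(P[1]+P[2]-P[0]-P[3])/2;b=(P[3]+P[2]-P[0]-P[1])/2
    print(n,P.mean(0).round(1),np.linalg.norm(a).round(1),np.linalg.norm(b).round(1),np.degrees(np.arctan2(a[1],a[0])).round(2))
ctr(w,[[213,48],[364,48],[360,150],[219,150]],75,'die')
ctr(w,[[198,32],[381,32],[373,164],[205,165]],43,'card')
ctr(w,[[521,22],[535,22],[511,175],[500,175]],75,'bar')
s=snapshot('wrist');np.save('w6.npy',s,allow_pickle=True);plan([582,-31,300],178)
cv2.imwrite('pics/w6.png',cv2.resize(s['img'][0:260,:,::-1],(800,371),interpolation=2))
E
```

```text
time: 8.6
tool_pos: [660.6, -61.3, 492.7]
tcp_rot: [180.0, -0.1, 177.7]
ft_force: [-0.9, 0.1, -0.7]
finger_gap: 39.8
grip_force: 0.0
die [583.5 -28.1] 95.1 63.8 87.68
card [583.2 -27.9] 130.6 94.7 87.86
bar [589.6 122.6] 8.5 97.6 88.7
t 8.65 pos [660.6 -61.2 491.6] rot [179.98  -0.18 177.74] F [ 0.4 -0.  -0.4] gap 40.1
shift [0.791 0.27  1.918] turn [ 0.    -0.003 -0.004]
```

View pics/w6.png

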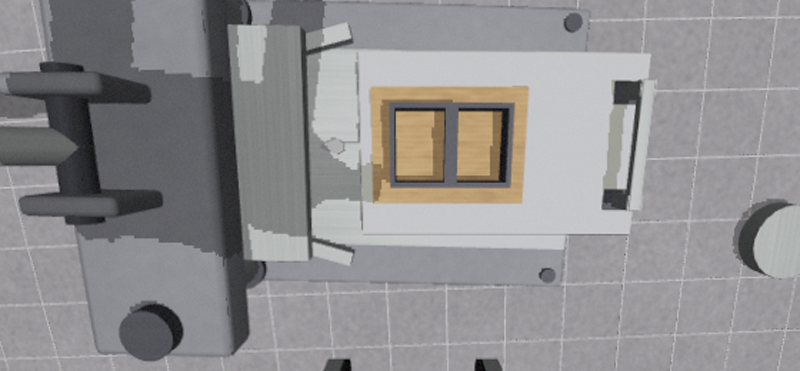

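View (upscaled 1/0.7): bed front corners (590,10) and (560,285), mouth tips (352,33) and (352,257), board corners (650,55), (630,234), (362,234), (358,50), handle bar (645,145).

Run:
```python
from h import *
s=np.load('w6.npy',allow_pickle=True).item()
r=lambda p,z:ray(s,np.array(p)*.7-.15,z)[:,:2]
bed=r([[590,10],[560,285]],25);m=r([[353,26],[353,264],[353,40],[353,251]],43);b=r([[650,55],[630,234],[362,234],[358,50]],40)
ed=r([[420,6],[588,10],[300,280],[555,285]],25)
print('bed',bed.round(1).tolist(),np.linalg.norm(bed[0]-bed[1]))
print('mouth out/in',m.round(1).tolist())
print('board',b.round(1).tolist())
A=lambda v:np.degrees(np.arctan2(v[1],v[0]))
print('bed front normal ang',A(bed[0]-bed[1])-90,'edges',A(ed[0]-ed[1]),A(ed[2]-ed[3]))
print('board ang',A(b[3]-b[0]),A(b[2]-b[1]),A(b[0]-b[1])-90)
print('mid bed',bed.mean(0),'mouth',m[:2].mean(0),m[2:].mean(0),'axis',A(m.mean(0)-bed.mean(0)))
bar=r([[641,80],[655,82],[642,210],[629,208]],75);print('bar',bar.round(1).tolist(),bar.mean(0))
```

```text
bed [[478.3, 92.8], [713.9, 77.5]] 236.04767860291713
mouth out/in [[487.7, -101.9], [681.4, -116.1], [497.9, -102.6], [669.5, -115.2]]
board [[516.7, 138.9], [664.4, 134.1], [655.0, -106.4], [504.9, -99.4]]
bed front normal ang 86.29602774828027 edges -93.09070710440079 -93.48153557512119
board ang -92.82465913893692 -92.22553097053965 88.1357413393464
mid bed [596.09506951  85.15889917] mouth [ 584.56940238 -108.99914332] [ 583.7258874 -108.9111896] axis -93.52202491469446
bar [[540.0, 117.1], [541.7, 128.0], [638.6, 126.3], [636.7, 115.5]] [589.2417807  121.71759028]
```

Press axis: yaw ≈ −93.5°, origin ≈ (577.5, −213). The board is at yaw −92.3°, about 5–8 mm toward −x of the axis. So: grip the handle, then nudge +9 mm x and turn 1.2° before feeding.

```bash
python3 -m jog '0.2 0.5 0 0 0 0 0.06; 0.2 0.5 0.2 0 0 0 0.06; 0.2 0.5 0.5 0 0 0 0.06; 0.18 0.3 0.5 0 0 0 0.06; 0 0 0.5 0 0 0 0.06' 20; python3 -m jog '0 0 0 0 0 0 0.06; 0 0 0 0 0 0 0.06'
python3 - <<'E'
from h import *
plan([589.3,122.2,225],177.8)
E
```

```text
time: 9.28
tool_pos: [590.6, 116.5, 327.4]
tcp_rot: [180.0, -0.2, 177.9]
ft_force: [0.9, -0.3, -0.5]
finger_gap: 40.1
grip_force: 0.0
time: 9.52
tool_pos: [593.2, 113.7, 332.1]
tcp_rot: [-180.0, 0.0, 177.7]
ft_force: [-0.6, 0.7, 0.7]
finger_gap: 40.2
grip_force: 0.0
t 9.53 pos [593.2 113.7 332.1] rot [-179.99    0.    177.71] F [-0.6  0.7  0.7] gap 40.2
shift [0.043 0.083 1.071] turn [-0.     0.    -0.002]
```

```bash
python3 -m jog '0.04 0.08 0.4 0 0 0 0.06; 0 0 0.4 0 0 0 0.06; 0 0 0.2 0 0 0 0.06; 0 0 0.07 0 0 0 0.06; 0 0 0 0 0 0 0.06'; python3 -m jog '0 0 0 0 0 0 0.3; 0 0 0 0 0 0 0.5; 0 0 0 0 0 0 0.6; 0 0 0 0 0 0 0.7; 0 0 0 0 0 0 0.7'; python3 -m jog '0 0 0 0 0 0 0.75; 0 0 0 0 0 0 0.8; 0 0 0 0 0 0 1; 0 0 0 0 0 0 1; 0 0 0 0 0 0 1' 20
```

```text
time: 10.15
tool_pos: [590.1, 122.0, 225.6]
tcp_rot: [180.0, 0.1, 177.7]
ft_force: [-0.1, 0.1, 0.3]
finger_gap: 40.0
grip_force: 0.0
time: 10.78
tool_pos: [589.3, 122.2, 224.2]
tcp_rot: [-180.0, -0.0, 177.7]
ft_force: [-0.9, -0.0, 0.2]
finger_gap: 12.8
grip_force: 0.0
time: 11.4
tool_pos: [589.3, 122.1, 224.1]
tcp_rot: [-180.0, -0.0, 177.7]
ft_force: [-1.3, 0.2, 0.5]
finger_gap: 9.4
grip_force: 20.2
```

```bash
python3 -m jog '-0.012 -0.01 0 0 0 0.004 1; -0.018 -0.02 0 0 0 0.004 1; -0.02 -0.02 0 0 0 0.004 1; -0.02 -0.02 0 0 0 0.004 1; -0.018 -0.01 0 0 0 0.004 1'; python3 -m jog '0 0 0 0 0 0 1; 0 0 0 0 0 0 1'
python3 - <<'E'
from h import *
plan([598.3-.061*10,114,224.2],176.5)
s=snapshot('top');np.save('t2.npy',s,allow_pickle=True)
hsv=cv2.cvtColor(s['img'],cv2.COLOR_RGB2HSV);m=cv2.inRange(hsv,(0,0,185),(180,40,255))
E
```

```text
time: 12.02
tool_pos: [597.8, 113.5, 224.2]
tcp_rot: [-180.0, -0.0, 176.5]
ft_force: [-2.8, 1.3, 0.6]
finger_gap: 9.5
grip_force: 20.3
time: 12.28
tool_pos: [597.8, 113.5, 224.2]
tcp_rot: [-180.0, 0.0, 176.5]
ft_force: [-0.3, -1.2, -0.3]
finger_gap: 9.6
grip_force: 20.2
t 12.28 pos [597.8 113.5 224.2] rot [-1.7998e+02  2.0000e-02  1.7653e+02] F [-0.3 -1.2 -0.3] gap 9.6
shift [0.002 0.005 0.   ] turn [-0.  0.  0.]
```

```bash
for i in 1; do python3 -m jog '0 -0.02 0 0 0 0 1; 0 -0.03 0 0 0 0 1; 0 -0.04 0 0 0 0 1; 0 -0.04 0 0 0 0 1; 0 -0.04 0 0 0 0 1' | grep -v rot; python3 -m jog '0 -0.04 0 0 0 0 1; 0 -0.04 0 0 0 0 1; 0 -0.04 0 0 0 0 1; 0 -0.04 0 0 0 0 1; 0 -0.04 0 0 0 0 1'; done
```

```text
time: 12.95
tool_pos: [596.7, 96.4, 224.1]
ft_force: [-0.2, 1.4, 0.0]
finger_gap: 9.7
grip_force: 20.1
time: 13.58
tool_pos: [595.5, 76.5, 224.2]
tcp_rot: [180.0, -0.0, 176.5]
ft_force: [0.9, 2.1, 0.1]
finger_gap: 10.1
grip_force: 20.1
```

```bash
python3 -m jog '0 -0.03 0 0 0 0 1; 0 -0.03 0 0 0 0 1; 0 -0.03 0 0 0 0 1'
python3 - <<'E'
from h import *
print(sense()['wrist_torque'])
E
python3 -m jog '0 -0.03 0 0 0 0 1; 0 -0.03 0 0 0 0 1; 0 -0.03 0 0 0 0 1'
python3 - <<'E'
from h import *
print(sense()['wrist_torque'])
E
```

```text
time: 13.95
tool_pos: [594.9, 67.7, 224.2]
tcp_rot: [180.0, 0.0, 176.5]
ft_force: [0.7, 1.5, 0.7]
finger_gap: 10.0
grip_force: 20.1
[ 0.37616862 -0.06500685  0.00497605]
time: 14.32
tool_pos: [594.4, 58.6, 224.2]
tcp_rot: [-180.0, -0.0, 176.5]
ft_force: [0.9, 1.7, 0.5]
finger_gap: 9.5
grip_force: 20.1
[ 0.36290735 -0.0275994   0.06549379]
```

```bash
for k in 1; do python3 -m jog '0 -0.04 0 0 0 0 1; 0 -0.04 0 0 0 0 1; 0 -0.04 0 0 0 0 1; 0 -0.04 0 0 0 0 1'; python3 -m jog '0 -0.04 0 0 0 0 1; 0 -0.04 0 0 0 0 1; 0 -0.04 0 0 0 0 1; 0 -0.04 0 0 0 0 1'; done
python3 - <<'E'
from h import *
print(sense()['wrist_torque'])
E
```

```text
time: 14.82
tool_pos: [593.4, 42.6, 224.2]
tcp_rot: [-180.0, 0.0, 176.5]
ft_force: [0.3, 2.3, -0.1]
finger_gap: 9.5
grip_force: 20.1
time: 15.32
tool_pos: [592.4, 26.6, 224.1]
tcp_rot: [-180.0, -0.0, 176.5]
ft_force: [-0.8, 0.8, -0.0]
finger_gap: 9.4
grip_force: 20.1
[0.25408441 0.05307191 0.01356453]
```

Sliding freely at about 2 N. Continue.

```bash
python3 -m jog '0 -0.04 0 0 0 0 1; 0 -0.04 0 0 0 0 1; 0 -0.04 0 0 0 0 1; 0 -0.04 0 0 0 0 1'; python3 -m jog '0 -0.04 0 0 0 0 1; 0 -0.04 0 0 0 0 1; 0 -0.04 0 0 0 0 1; 0 -0.04 0 0 0 0 1'; python3 -m jog '0 -0.03 0 0 0 0 1; 0 -0.03 0 0 0 0 1; 0 -0.02 0 0 0 0 1; 0 -0.02 0 0 0 0 1';python3 - <<'E'
from h import *
print(sense()['wrist_torque'])
E
```

```text
time: 15.82
tool_pos: [591.5, 10.6, 224.2]
tcp_rot: [180.0, -0.0, 176.5]
ft_force: [0.5, 1.6, -0.2]
finger_gap: 9.6
grip_force: 20.1
time: 16.32
tool_pos: [590.5, -5.3, 224.2]
tcp_rot: [-180.0, -0.0, 176.5]
ft_force: [-0.1, 2.1, -0.6]
finger_gap: 9.4
grip_force: 20.1
time: 16.82
tool_pos: [589.9, -15.1, 224.2]
tcp_rot: [-180.0, -0.0, 176.5]
ft_force: [0.0, 2.6, -1.2]
finger_gap: 9.6
grip_force: 20.0
[0.29173558 0.02080475 0.03547208]
```

```bash
f(){ grep -E 'pos|force: \['; }; python3 -m jog '0 -0.02 0 0 0 0 1; 0 -0.02 0 0 0 0 1; 0 -0.02 0 0 0 0 1; 0 -0.02 0 0 0 0 1'|f; python3 -m jog '0 -0.02 0 0 0 0 1; 0 -0.02 0 0 0 0 1; 0 -0.02 0 0 0 0 1; 0 -0.02 0 0 0 0 1'|f; python3 -m jog '0 -0.01 0 0 0 0 1; 0 -0.01 0 0 0 0 1; 0 -0.01 0 0 0 0 1'|f
```

```text
tool_pos: [589.4, -23.2, 224.2]
ft_force: [-0.1, 1.3, 0.7]
tool_pos: [588.9, -31.1, 224.2]
ft_force: [0.1, 2.1, -1.3]
tool_pos: [588.7, -34.0, 224.2]
ft_force: [-0.8, 2.1, -0.7]
```

```bash
f(){ grep -E 'pos|force: \['; }; python3 -m jog '0 -0.01 0 0 0 0 1; 0 -0.01 0 0 0 0 1; 0 -0.01 0 0 0 0 1'|f; python3 -m jog '0 -0.01 0 0 0 0 1; 0 -0.01 0 0 0 0 1; 0 -0.01 0 0 0 0 1'|f
```

```text
tool_pos: [588.6, -37.0, 224.2]
ft_force: [-0.6, 2.1, -0.9]
tool_pos: [588.4, -40.0, 224.2]
ft_force: [-0.2, 4.8, -0.5]
```

```bash
f(){ grep -E 'pos|force: \['; }; python3 -m jog '0 -0.01 0 0 0 0 1; 0 -0.01 0 0 0 0 1'|f; python3 -m jog '0 -0.01 0 0 0 0 1; 0 -0.01 0 0 0 0 1'|f;python3 -m jog '0 -0.01 0 0 0 0 1; 0 0 0 0 0 0 1'|f
```

```text
tool_pos: [588.3, -41.3, 224.2]
ft_force: [-0.0, 8.0, -0.4]
tool_pos: [588.2, -43.1, 224.2]
ft_force: [0.2, 7.9, 0.5]
tool_pos: [588.1, -44.2, 224.2]
ft_force: [0.2, 7.6, -0.3]
```

The catch is felt (8 N, up from 2 N). Keep going millimetre by millimetre.

```bash
f(){ grep -E 'pos|force: \['; }; python3 -m jog '0 -0.01 0 0 0 0 1; 0 -0.01 0 0 0 0 1'|f; python3 -m jog '0 -0.01 0 0 0 0 1; 0 -0.01 0 0 0 0 1'|f;python3 -m jog '0 -0.01 0 0 0 0 1; 0 0 0 0 0 0 1'|f
```

```text
tool_pos: [588.0, -45.9, 224.2]
ft_force: [0.5, 9.7, -0.2]
tool_pos: [587.9, -48.4, 224.2]
ft_force: [-0.7, 3.3, -0.7]
tool_pos: [587.8, -50.6, 224.2]
ft_force: [-0.1, -2.5, -1.0]
```

Snapped through; the rollers are now pulling. Ease onto the stop.

```bash
f(){ grep -E 'pos|force: \['; }; python3 -m jog '0 -0.005 0 0 0 0 1; 0 -0.005 0 0 0 0 1'|f; python3 -m jog '0 -0.005 0 0 0 0 1; 0 -0.005 0 0 0 0 1'|f
```

```text
tool_pos: [587.7, -51.4, 224.2]
ft_force: [-0.1, -2.4, -0.0]
tool_pos: [587.7, -52.1, 224.2]
ft_force: [-0.1, -2.1, -1.4]
```

```bash
f(){ grep -E 'pos|force: \['; }; python3 -m jog '0 -0.005 0 0 0 0 1; 0 0 0 0 0 0 1'|f;  python3 -m jog '0 -0.005 0 0 0 0 1; 0 0 0 0 0 0 1'|f
```

```text
tool_pos: [587.6, -52.5, 224.2]
ft_force: [0.5, -3.7, -1.0]
tool_pos: [587.6, -52.8, 224.2]
ft_force: [-0.2, -2.2, -1.4]
```

```bash
f(){ grep -E 'pos|force: \['; }; python3 -m jog '0 -0.007 0 0 0 0 1; 0 0 0 0 0 0 1'|f;  python3 -m jog '0 -0.007 0 0 0 0 1; 0 0 0 0 0 0 1'|f
```

```text
tool_pos: [587.7, -53.1, 224.2]
ft_force: [1.0, 4.6, -0.5]
tool_pos: [587.7, -53.2, 224.2]
ft_force: [1.4, 7.4, -1.4]
```

Home: the position stops at y −53.2 while the force rises to 7 N. Release and retreat upward.

```bash
python3 -m jog '0 0 0 0 0 0 0.7; 0 0 0 0 0 0 0.4; 0 0 0 0 0 0 0.3; 0 0 0 0 0 0 0.3; 0 0 0 0 0 0 0.3'; python3 -m jog '0 0 -0.1 0 0 0 0.3; 0 0 -0.3 0 0 0 0.3; 0 0.1 -0.5 0 0 0 0.3; 0 0.3 -0.5 0 0 0 0.3; 0 0 0 0 0 0 0.3'; python3 -m jog '0 0 0 0 0 0 0.3; 0 0 0 0 0 0 0.3'
python3 - <<'E'
from h import *
a=snapshot('wrist')['img'][:300];b=snapshot('scene')['img'][190:400,60:340]
b=cv2.resize(b,(400,300));a=cv2.resize(a,(400,214));a=np.pad(a,((0,86),(0,0),(0,0)))
cv2.imwrite('pics/fin.png',np.hstack([a,b])[:,:,::-1])
E
```

```text
time: 22.58
tool_pos: [587.5, -54.5, 224.2]
tcp_rot: [-180.0, 0.0, 176.5]
ft_force: [1.2, 0.7, 0.3]
finger_gap: 29.8
grip_force: 0.0
time: 23.2
tool_pos: [591.6, -13.0, 371.2]
tcp_rot: [180.0, 0.6, 176.6]
ft_force: [-0.5, -0.3, -0.1]
finger_gap: 29.9
grip_force: 0.0
time: 23.45
tool_pos: [589.4, -14.8, 362.5]
tcp_rot: [-180.0, -0.2, 176.5]
ft_force: [0.6, 0.2, -0.2]
finger_gap: 29.9
grip_force: 0.0
```

View pics/fin.png

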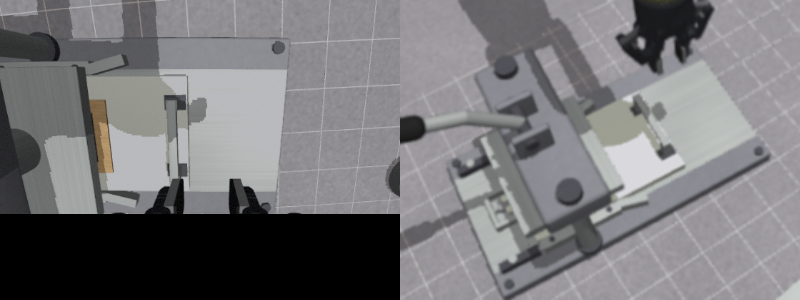

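The board sits between the guides with its handle at px (178,135) left and the card under the platen; the gripper is clear of everything. The die itself is hidden under the platen, but the feed was gentle and no knock was felt. Hand in.

```bash
python3 -c "
from bench import *
print(hand_in())"
```

```text
the job is handed in; nothing more can be done
None
```

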